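Zero a welding turntable by holding its two jog buttons together

ROBOT

A 6-joint arm with a two-finger parallel gripper is mounted at the origin on the work surface. World frame = base frame: x ahead of the robot, y to its left, z up, the work surface at z = 0. Lengths are in m, angles in rad, forces in N, time in s.
With the tool pointing down it reaches from about 0.35 to 0.875 m from the base axis. Payload 4.2 kg.
Tool frame: the origin (TCP) lies at the very end of the fingers, on their centre line; the grasp point (between the pads) lies 19 mm behind it (pinch_z is the x of the grasp point in the tool frame, in m); x points along the fingers, z is the direction in which the jaws open and shut, and the axes are right-handed (so a half turn about x gives the same grasp; the last joint's range is limited). The gripper opens to 87 mm and grips with 3 to 60 N. Pads are 19 mm wide; open, the fingers measure 117 mm over their backs; the gripper's body (75 mm by 190 mm) begins 51 mm behind the grasp point.
Start: joints at [-1.065, 0.385, 0.008, 0, -1.194, -0.259], TCP at [0.153, -0.606, 0.223] pointing down, gripper open.
Joint ranges: [-3.14, 3.14], [-1.21, 2.06], [-1.07, 1.41], [-3.16, 2.05], [-2.99, -0.16], [-3.1, 3.1]. Speed limits (rad/s): [2.79, 2.79, 3.14, 3.14, 3.14, 3.14].

INTERFACE

Orientations are given as a unit quaternion [w, x, y, z].
In Python, from cell import * gives the robot as it stands.
- The arm moves only by the tool step_arm, never from a script. Its argument "deltas" is a list of rows, each an object with "slide": the shift along the tool's x, y, z in cm, a list of three; "spin": the turn about the tool's x in degrees. A call has 1 to 8 rows; each row shifts and turns the pose as measured when the row begins, along the tool's axes as they then stand; what a row does not reach is not made up. A row lasts 1/10 s, in which the tool goes at most 50 mm and 8.59 degrees, less where a joint would pass 70% of its speed; a pose out of reach is approached as far as the arm can. A call with a gripper value outside its range is refused whole. "hand" is the finger opening in cm, from 0 to 8.7, set as the call begins (left out, the last holds). The fingers move at their own pace and stop on an object; "force" is the grip in N (left out, the last holds). Time passes only in rows, so rows that do not move let the fingers close. It gives the time, the measured TCP pose, the force and the opening at its end, in the units of the state.
- get_obs(): the state, without advancing time (a new reading comes with each control period).
- capture(name): name is "scene" or "side" or "wrist"; returns the picture (420x560x3 uint8, red, green, blue); there is no depth.
- calibration(name): a dict with "fx", "fy", "cx", "cy" (pixels), "R" (3x3) and "t" (3): a world point X has camera coordinates R X + t; the wrist camera has in their place "T_tool_cam" (4x4, takes a point from camera to tool coordinates, whose origin is the TCP and whose axes are the tool frame's). Camera axes: x right, y down, z forward; pixel columns grow to the right and rows downward; lengths in m; the calibration is good to about 2 mm. A picture is of the moment at which its call begins: read the wrist's pose just before it. calibration takes no time and is no camera call.
- close_job(): hands the job in, once; it reports no verdict.
Trained networks look in the newest picture that a camera, given by its name, has taken for a name from the list of things; names that differ only in an ending like _2 or _b are one class to them, and where a whole thing is asked for, a point or a joint stands for the part that bears it (a point fixed in the world has none). Each returns a list of dicts, best first, with "conf" (0 to 1); they miss things now and then, are a little off and sometimes report something else, mostly with a low value. They report only what shows in the picture. A call takes as long as a camera call.
- find_in(camera, name): "xy" ([column, row] in pixels, amid what is visible of it).
- mark_of(camera, name): "xy" ([column, row] in pixels: a listed point, or the origin of a listed thing).
The state is a dict: "time": time; "joint_pos": joint angles; "dq": joint speeds; "joint_efforts": joint torques, N m; "eef_pos": TCP position; "tool_rot": TCP orientation; "ft_force": force on the tool from outside, world axes, zero at the start; "torque": the same for the moment, N m; "gripper_width": finger opening in m.
Only numpy, scipy, OpenCV 4.12 (cv2) and the standard library are available. Lean on these libraries where they do the work, as an engineer would, in place of code of your own. Each camera call takes 0.05 s, during which the arm holds its last target.

TASK

Zero the bench-top welding turntable at its control panel: with one fingertip on each, press the two square jog buttons that flank the speed dial fully down together, keep both down for at least three seconds, then let both come up and move clear. Never push one jog button down without the other (the table would turn), do not turn the dial, press no other button, and leave the tools and the steel tube on the bench where they lie.

Things in the scene. Friction and masses are not known exactly. Their poses are not given: they have to be found in the camera images.
- turntable: Fixed machine in grey sheet metal. Origin on the bench straight below the dial; x away from the operator, y to the operator's left, z up. Right part: control desk, 265 mm wide. Left part: housing 270 x 260 mm, 102 mm high, under a steel faceplate (220 mm across, top at 130 mm) with a square-tube workpiece clamped on it (top at 192 mm, its middle 245 mm left of the dial).
- panel_center (a point): Foot of the speed dial on the aluminium panel of the desk, 88 mm above the bench. The panel falls 15 degrees towards the operator. On it, from the operator's side to the far side: start and stop, the row with dial and jog buttons, a flat display. Axes as the machine's (level, not tilted).
- jog_left (a joint): Travel of the left jog button in m: 0 = up, 0.005 = fully down (square to the panel, into it). Sprung: 1.2 N starts it, 4 N holds it fully down, against a stop (so the pair takes 8 N); it comes up by itself.
- jog_right (a joint): Travel of the right jog button, the same.
- jog_left_top (a point): Middle of the top face of the left jog button: a black square cap 26 x 26 mm with an arrow, its face 10 mm above the panel (5 mm when down), 33 mm left (+y of the machine) of the dial's axis. Moves with the button. Axes: x up the slope of the panel, y along the row of the two jog buttons (to the left), z out of the panel.
- jog_right_top (a point): The same for the right jog button, 33 mm right of the dial's axis, 66 mm from the left one centre to centre. Nothing else stands in this row within 80 mm to either side of the dial's axis.
- dial_mark (a point): Outer end of the white pointer line on top of the speed dial: 12 mm from the dial's axis, 18 mm above the panel. The dial is a black knurled knob, 28 mm across and 18 mm high, half-way between the jog buttons; it turns stiffly about the panel's normal and its pointer may start at any angle.
- start (a joint): Travel of the start button in m (0 = up, 0.005 = down): a round grey cap 23 mm across, 9 mm above the panel, 52 mm down the slope from the jog row and 24 mm left of the middle. Not to be pressed.
- stop (a joint): The same for the stop button, a round black cap 24 mm right of the middle. Not to be pressed.
- estop (a joint): Travel of the emergency stop in m (0 = up, 0.006 = down): a mushroom head 40 mm across, top 30 mm above the panel, 107 mm right of the dial and 10 mm up the slope. Not to be pressed.
- wire_brush: Loose wire brush, 235 mm long, 34 mm wide, 30 mm high, lying along its x on its wooden back, bristles up. Origin on the bench below its middle.
- chipping_hammer: Loose chipping hammer, 235 mm long, head 110 mm across, about 26 mm high, lying along its x. Origin on the bench below its middle.
- tube_offcut: Loose piece of rusty square steel tube, 50 x 50 mm, 120 mm long, lying along its x. Origin on the bench below its middle.

How it is judged:
By the outcome, as a careful person would: the job done as asked, in the order asked, and still so for the second after the job is handed in, with the robot touching nothing.
It also fails if it takes over 35 s, if anything falls off the work surface, if the arm or the gripper's body presses on something with over 40 N, if the wrist force passes 120 N, or if a joint passes its speed limit or range.

## Working session

There is one attempt and no reset: what is moved stays moved. The work goes in short steps, Python scripts to look and compute and a tool call to move; the robot and the scene stay as the last step left them, time stands still between calls to the robot, and variables do not carry over. Pictures are saved under pics/ and viewed, and the job is handed in when it is done.

Besides the shell and the picture viewer there is one more tool, called after "Request:" as a command line: name --argument value ..., lists and objects as JSON in quotes. step_arm: Moves the arm, as the interface text tells. Its arguments: {"type":"object","properties":{"deltas":{"type":"array"},"hand":{"type":"number"},"force":{"type":"number"}},"required":["deltas"]}

```bash
mkdir -p pics; ls
cat > h.py <<'E'
from cell import *
import numpy as np, cv2
def save(n,f):
    im=capture(n); cv2.imwrite('pics/'+f,im[:,:,::-1].copy()); return im
E
python3 - <<'E'
from h import *
o=get_obs(); print({k:np.round(v,4) for k,v in o.items()})
for c in ['scene','side']:
    save(c,c+'0.png'); print(c,{k:np.round(v,4).tolist() for k,v in calibration(c).items()})
    for p in ['jog_left_top','jog_right_top','panel_center','dial_mark','turntable']:
        print(p,[(np.round(d['xy'],1),round(d['conf'],2)) for d in mark_of(c,p)[:2]])
print(calibration('wrist'))
print(get_obs()['time'])
E
```

```text
pics
{'time': np.float64(0.0), 'joint_pos': array([-1.0654e+00,  3.8560e-01,  6.6000e-03, -5.0000e-04, -1.1940e+00,
       -2.5860e-01]), 'dq': array([-0.0007,  0.0002,  0.0003,  0.0009,  0.0007,  0.0004]), 'joint_efforts': array([-6.00000e-04, -3.90672e+01,  1.87399e+01,  4.21970e+00,
        1.09000e-02, -2.00000e-04]), 'eef_pos': array([ 0.1526, -0.6055,  0.2215]), 'tool_rot': array([ 0.4351, -0.5571,  0.4343,  0.5583]), 'ft_force': array([ 0.3619, -0.1157,  0.2066]), 'torque': array([-0.0069,  0.036 ,  0.0376]), 'gripper_width': np.float64(0.0873)}
scene {'fx': 481.2305, 'fy': 481.2305, 'cx': 273.9951, 'cy': 212.6048, 'R': [[-0.46, 0.8879, 0.0027], [0.7154, 0.3724, -0.5911], [-0.5259, -0.27, -0.8066]], 't': [0.338, -0.3303, 1.6811]}
jog_left_top [(array([256.4, 177.6]), 0.58), (array([268.9, 186.7]), 0.41)]
jog_right_top [(array([253.4, 178. ]), 0.62)]
panel_center []
dial_mark [(array([266.1, 179.7]), 0.59)]
turntable [(array([260.8, 204.2]), 0.59)]
side {'fx': 467.7633, 'fy': 467.7633, 'cx': 272.9314, 'cy': 209.5807, 'R': [[-0.7806, -0.6248, 0.0187], [-0.3963, 0.4715, -0.7878], [0.4834, -0.6223, -0.6157]], 't': [0.4334, 0.3455, 0.8754]}
jog_left_top [(array([318.3, 207.4]), 0.43)]
jog_right_top [(array([334.2, 198.7]), 0.45), (array([327.9, 208.5]), 0.28)]
panel_center [(array([327. , 205.7]), 0.93)]
dial_mark [(array([330.2, 206.4]), 0.67)]
turntable [(array([321.8, 235.5]), 0.58)]
{'fx': 321.97727167588084, 'fy': 321.97727167588084, 'cx': 281.5388670707913, 'cy': 206.41253970791576, 'T_tool_cam': array([[ 5.58819750e-04, -3.03450087e-01,  9.52847172e-01,
        -1.61495637e-01],
       [-3.57562941e-04, -9.52847320e-01, -3.03449924e-01,
         8.48025062e-02],
       [ 9.99999780e-01, -1.71129027e-04, -6.40972407e-04,
         7.09792067e-05],
       [ 0.00000000e+00,  0.00000000e+00,  0.00000000e+00,
         1.00000000e+00]])}
0.6
```

View pics/scene0.png

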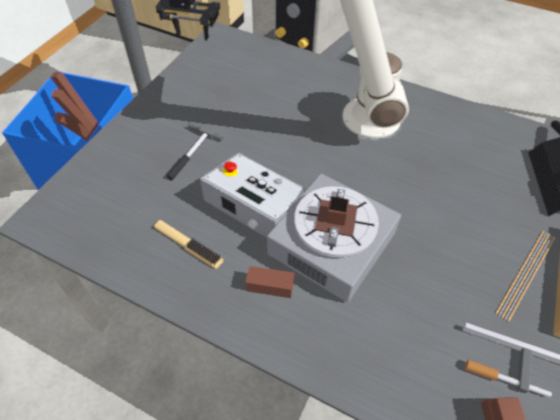

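View pics/side0.png

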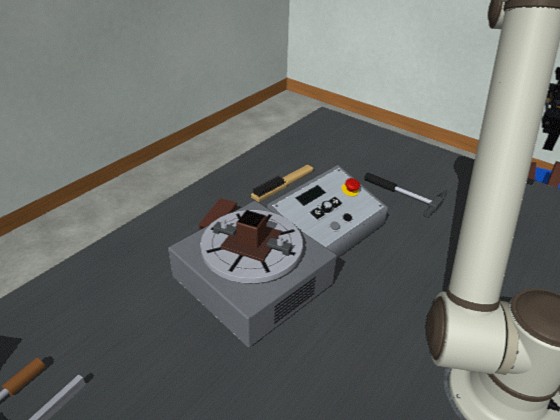

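The pictures show the robot on the operator's side, with the dial at about (262,183) in scene and (327,206) in side. Next I triangulate and look at enlarged crops.

```bash
cat >> h.py <<'E'
def tri(ps):
    A=[];
    for c,(u,v) in ps:
        k=calibration(c);P=np.hstack([k['R'],np.array(k['t']).reshape(3,1)])
        x=(u-k['cx'])/k['fx'];y=(v-k['cy'])/k['fy']
        A+= [x*P[2]-P[0],y*P[2]-P[1]]
    w=np.linalg.svd(np.array(A))[2][-1];return w[:3]/w[3]
def proj(c,X):
    k=calibration(c);q=k['R']@X+np.array(k['t']);return np.array([k['fx']*q[0]/q[2]+k['cx'],k['fy']*q[1]/q[2]+k['cy']])
E
python3 - <<'E'
from h import *
a=cv2.imread('pics/scene0.png')[140:230,190:310];b=cv2.imread('pics/side0.png')[160:250,270:390]
cv2.imwrite('pics/crop0.png',np.vstack([cv2.resize(a,None,fx=3.2,fy=3.2,interpolation=2)[:295],cv2.resize(b,None,fx=3.2,fy=3.2,interpolation=2)]))
print(tri([('scene',(262,183)),('side',(327,206))]))
E
```

```text
[ 0.50954021 -0.15502099  0.10153692]
```

View pics/crop0.png

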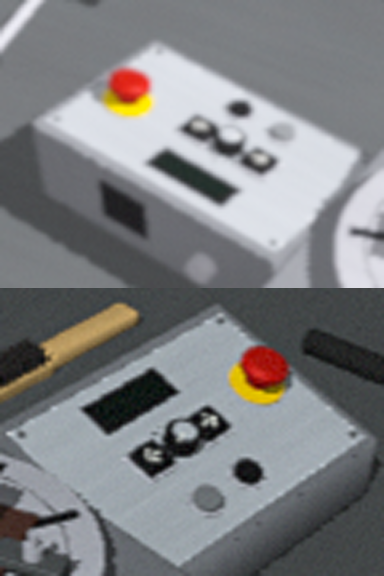

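Run:
```python
from h import *
L=tri([('scene',(270.9,189.5)),('side',(318.1,212.8))]);R=tri([('scene',(252.5,179.7)),('side',(336,202))])
print(L,R,np.linalg.norm(L-R),(L+R)/2,np.degrees(np.arctan2(*(L-R)[1::-1])))
S=tri([('scene',(230,168)),('side',(353,184))]);print(S)
o=get_obs();w,x,y,z=o['tool_rot']
from scipy.spatial.transform import Rotation as Ro
M=Ro.from_quat([x,y,z,w]).as_matrix();print(M.round(3))
```

```text
[ 0.51469081 -0.12387643  0.09606026] [ 0.50551716 -0.18914512  0.09505206] 0.06591793316683955 [ 0.51010399 -0.15651077  0.09555616] 81.99936243162732
[ 0.50493396 -0.2646227   0.10866726]
[[ 0.    -0.97  -0.244]
 [-0.    -0.244  0.97 ]
 [-1.    -0.    -0.   ]]
```

Request:
step_arm --deltas '[{"slide": [0, 0, 0], "spin": 7.3}, {"slide": [0, 0, 0], "spin": 7.3}, {"slide": [0, 0, 0], "spin": 7.3}, {"slide": [0, -2.4, 4.1], "spin": 0}, {"slide": [0, -2.4, 4.1], "spin": 0}, {"slide": [0, -2.4, 4.1], "spin": 0}, {"slide": [0, -2.4, 4.1], "spin": 0}, {"slide": [0, -2.4, 4.1], "spin": 0}]' --hand 5.1

```text
time: 1.4
eef_pos: [0.3039, -0.4206, 0.2212]
tool_rot: [0.539, -0.458, 0.539, 0.457]
ft_force: [1.2, -0.3, 0.4]
gripper_width: 0.0509
```

Request:
step_arm --deltas '[{"slide": [0, -2.4, 4.1], "spin": 0}, {"slide": [0, -2.4, 4.1], "spin": 0}, {"slide": [0, -2.4, 4.1], "spin": 0}, {"slide": [0, -2.4, 4.1], "spin": 0}, {"slide": [0, -2.4, 4.1], "spin": 0}, {"slide": [0, 0, 0]}, {"slide": [0, 0, 0]}]'

```text
validation failed for argument at $.de...
```

```bash
cat >> h.py <<'E'
from scipy.spatial.transform import Rotation as Ro
def tool():
    o=get_obs();w,x,y,z=o['tool_rot'];return np.array(o['eef_pos']),Ro.from_quat([x,y,z,w]).as_matrix(),o
def ray(pix,p,M):
    k=calibration('wrist');T=k['T_tool_cam']
    d=M@T[:3,:3]@np.array([(pix[0]-k['cx'])/k['fx'],(pix[1]-k['cy'])/k['fy'],1]);return p+M@T[:3,3],d
def onz(pix,p,M,z):
    c,d=ray(pix,p,M);return c+d*(z-c[2])/d[2]
def wproj(X,p,M):
    k=calibration('wrist');T=k['T_tool_cam'];q=T[:3,:3].T@(M.T@(X-p)-T[:3,3]);return np.array([k['fx']*q[0]/q[2]+k['cx'],k['fy']*q[1]/q[2]+k['cy']])
E
python3 - <<'E'
from h import *
p,M,o=tool();print(p,M.round(4),o['gripper_width'],o['ft_force'],o['time'])
save('wrist','w1.png');im=cv2.imread('pics/w1.png');cv2.imwrite('pics/w1b.png',cv2.resize(im,(800,600),interpolation=2))
for n in ['jog_left_top','jog_right_top','dial_mark','panel_center','estop']:
    for d in mark_of('wrist',n)[:2]: print(n,np.round(d['xy'],1),round(d['conf'],2),onz(d['xy'],p,M,.0977).round(4))
E
```

```text
[ 0.30387616 -0.42057955  0.22124873] [[-1.000e-04 -9.867e-01  1.624e-01]
 [-1.500e-03  1.624e-01  9.867e-01]
 [-1.000e+00 -1.000e-04 -1.500e-03]] 0.05091302465120518 [ 1.1532021  -0.30469248  0.4416689 ] 1.4
jog_right_top [522.7 345.3] 0.58 [ 0.5065 -0.1918  0.0977]Traceback (most recent call last):
  File "<stdin>", line 5, in <module>
ValueError: it knows: chipping_hammer, dial_mark, jog_left_top, jog_right_top, panel_center, tube_offcut, turntable, wire_brush
```

View pics/w1b.png

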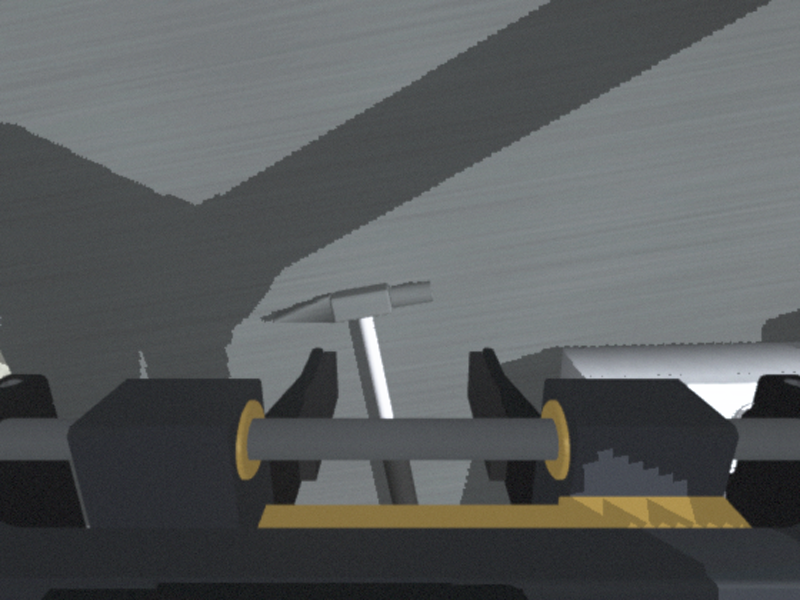

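Request:
step_arm --deltas '[{"slide": [0, -2.3, 4.2], "spin": 0}, {"slide": [0, -2.3, 4.2], "spin": 0}, {"slide": [0, -2.3, 4.2], "spin": 0}, {"slide": [0, -2.3, 4.2], "spin": 0}, {"slide": [0, -2.3, 4.2], "spin": 0}, {"slide": [0, -2.3, 4.2], "spin": 0}, {"slide": [0, -2.3, 4.2], "spin": 0}, {"slide": [0, 0, 0], "spin": 1.0}]'

```text
time: 2.45
eef_pos: [0.5161, -0.1646, 0.2198]
tool_rot: [0.548, -0.446, 0.55, 0.444]
ft_force: [-0.2, 0.9, -0.5]
gripper_width: 0.0508
```

Run:
```python
from h import *
p,M,o=tool();print(p,M.round(4),o['gripper_width'],o['ft_force'],o['time'])
save('wrist','w2.png');im=cv2.imread('pics/w2.png');cv2.imwrite('pics/w2b.png',cv2.resize(im,(800,600),interpolation=2))
for n in ['jog_left_top','jog_right_top','dial_mark','panel_center']:
    for d in mark_of('wrist',n)[:2]: print(n,np.round(d['xy'],1),round(d['conf'],2),onz(d['xy'],p,M,.0977).round(4))
```

```text
[ 0.51612947 -0.16455026  0.219767  ] [[ 3.000e-04 -9.783e-01  2.070e-01]
 [-4.000e-03  2.070e-01  9.783e-01]
 [-1.000e+00 -1.100e-03 -3.900e-03]] 0.050835021877440295 [-0.19983343  0.91173197 -0.47658643] 2.45
jog_right_top [253.2 192.5] 0.69 [ 0.5032 -0.1892  0.0977]
dial_mark [301.9 187.2] 0.81 [ 0.5075 -0.1448  0.0977]
panel_center [287.  192.5] 0.63 [ 0.5096 -0.1591  0.0977]
```

View pics/w2b.png

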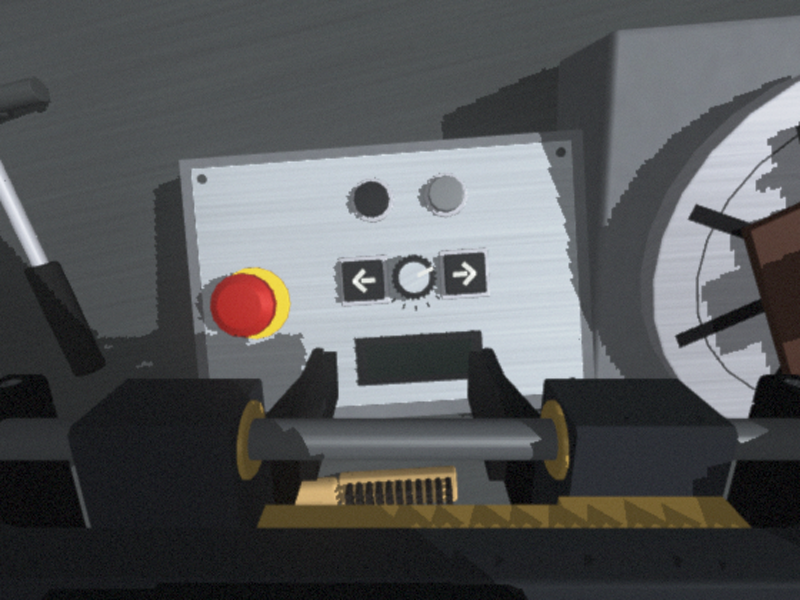

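Run:
```python
from h import *
p,M,o=tool()
im=cv2.imread('pics/w2.png');c=im[165:225,225:355];cv2.imwrite('pics/w2c.png',cv2.resize(c,None,fx=6,fy=6,interpolation=2))
L=onz((325.3,191.3),p,M,.0977);R=onz((253.6,196.4),p,M,.0977)
print(L,R,np.linalg.norm(L-R),(L+R)/2,np.degrees(np.arctan2(*(L-R)[1::-1])),np.degrees(np.arctan2(M[1,2],M[0,2])))
k=calibration('wrist')
```

```text
[ 0.51179527 -0.12802181  0.0977    ] [ 0.50272929 -0.19307587  0.0977    ] 0.06568273603321893 [ 0.50726228 -0.16054884  0.0977    ] 82.0663149254844 77.79233587393047
```

View pics/w2c.png

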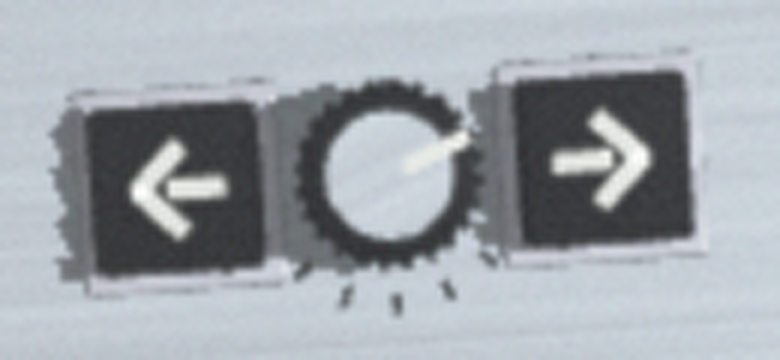

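Request:
step_arm --deltas '[{"slide": [2.0, 0.7, 0.2], "spin": -4.2}, {"slide": [3.0, 0.7, 0.2], "spin": 0}, {"slide": [2.0, 0, 0], "spin": 0}, {"slide": [0, 0, 0], "spin": 0}, {"slide": [0, 0, 0], "spin": 0}]'

```text
time: 3.2
eef_pos: [0.4959, -0.1691, 0.1509]
tool_rot: [0.535, -0.464, 0.536, 0.459]
ft_force: [-0.1, -0.2, -0.6]
gripper_width: 0.0509
```

Run:
```python
from h import *
p,M,o=tool();print(p,M.round(4),o['gripper_width'],o['ft_force'],o['time'],np.abs(o['dq']).max())
print(np.degrees(np.arctan2(M[1,2],M[0,2])))
save('wrist','w3.png');im=cv2.imread('pics/w3.png');cv2.imwrite('pics/w3b.png',cv2.resize(im[120:330,141:421],(800,600),interpolation=2))
print(wproj(p+M@np.array([0,0,.033]),p,M),wproj(p-M@np.array([0,0,.033]),p,M))
for n in ['jog_left_top','jog_right_top','panel_center']:
    for d in mark_of('wrist',n)[:2]: print(n,np.round(d['xy'],1),round(d['conf'],2),onz(d['xy'],p,M,.0977).round(4))
```

```text
[ 0.49591939 -0.16907352  0.15090733] [[ 0.0035 -0.989   0.1476]
 [-0.0052  0.1476  0.989 ]
 [-1.     -0.0042 -0.0047]] 0.05085852120509224 [-0.1455658  -0.22463546 -0.62577644] 3.2 0.021072752973254283
81.51308122465305
[341.38533919 263.27791755] [223.07233413 263.28236592]
jog_left_top [349.1 243. ] 0.72 [ 0.5146 -0.123   0.0977]
jog_right_top [259.  242.9] 0.97 [ 0.505  -0.1877  0.0977]
panel_center [301.2 240.5] 0.94 [ 0.5076 -0.1571  0.0977]
```

View pics/w3b.png

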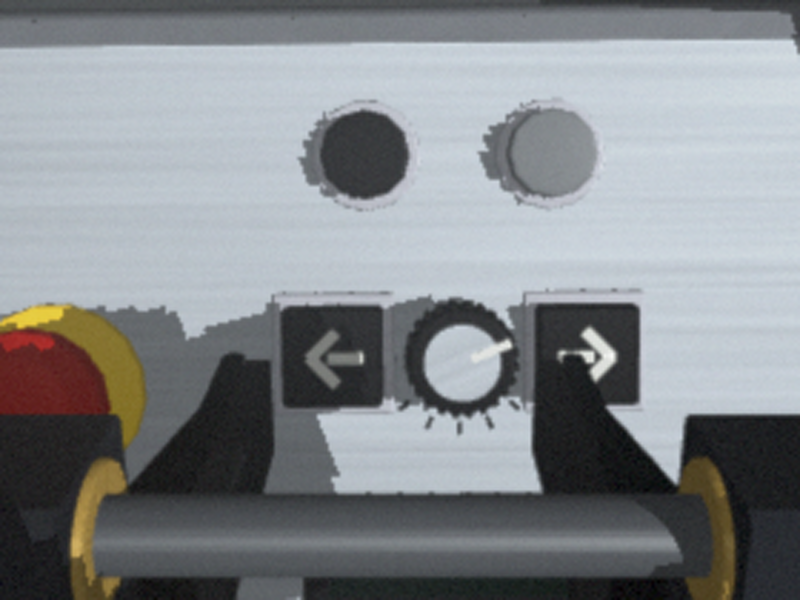

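```bash
cat >> h.py <<'E'
def tgt(l,r,p,M,back=.005):
    L=onz(l,p,M,.0977);R=onz(r,p,M,.0977);m=(L+R)/2
    y=(L-R)/np.linalg.norm(L-R);x=np.array([y[1],-y[0],0])
    print('L,R',L.round(4),R.round(4),'d',np.linalg.norm(L-R).round(4),'mid',m.round(4),'ang',np.degrees(np.arctan2(y[1],y[0])).round(2),'tool',np.degrees(np.arctan2(M[1,2],M[0,2])).round(2))
    print('slide cm to target', (100*M.T@(m-back*x-p)).round(2))
E
python3 - <<'E'
from h import *
p,M,o=tool()
tgt((346.5,243.9),(257.2,245),p,M)
save('scene','scene3.png');save('side','side3.png')
a=cv2.imread('pics/scene3.png')[140:230,190:310];b=cv2.imread('pics/side3.png')[140:230,270:390]
cv2.imwrite('pics/crop3.png',np.hstack([cv2.resize(a,None,fx=3.3,fy=3.3,interpolation=2),cv2.resize(b,None,fx=3.3,fy=3.3,interpolation=2)]))
m=p
for c in ['scene','side']: print(c,[proj(c,p+M@np.array([0,0,s])).round(1) for s in (.033,-.033)])
E
```

```text
L,R [ 0.5164 -0.124   0.0977] [ 0.5078 -0.1885  0.0977] d 0.0651 mid [ 0.5121 -0.1563  0.0977] ang 82.45 tool 81.57
slide cm to target [ 5.37 -0.79  1.43]
scene [array([269.4, 172.4]), array([250.4, 161.9])]
side [array([327.5, 194.2]), array([345.5, 183.6])]
```

View pics/crop3.png

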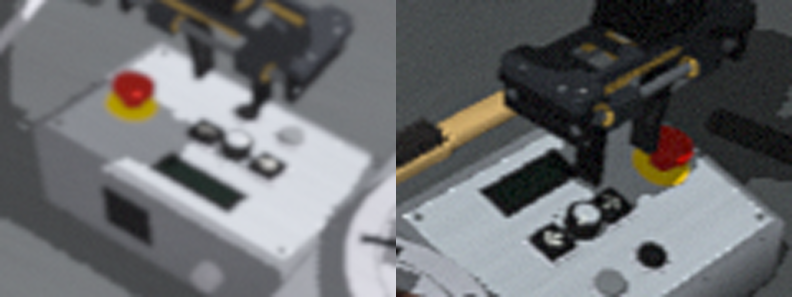

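Request:
step_arm --deltas '[{"slide": [0, -0.4, 0.7], "spin": -0.7}, {"slide": [0, -0.4, 0.7], "spin": 0}, {"slide": [1.5, 0, 0], "spin": 0}, {"slide": [1.5, 0, 0], "spin": 0}, {"slide": [0, 0, 0], "spin": 0}, {"slide": [0, 0, 0], "spin": 0}]'

```text
time: 4.1
eef_pos: [0.5114, -0.1522, 0.1228]
tool_rot: [0.533, -0.47, 0.53, 0.462]
ft_force: [0.1, 0.2, 0.0]
gripper_width: 0.0512
```

Run:
```python
from h import *
p,M,o=tool();print(p,M.round(4),o['gripper_width'],o['ft_force'],o['time'],np.abs(o['dq']).max())
save('wrist','w4.png');im=cv2.imread('pics/w4.png');cv2.imwrite('pics/w4b.png',cv2.resize(im[120:330,141:421],(800,600),interpolation=2))
save('scene','scene4.png');save('side','side4.png')
a=cv2.imread('pics/scene4.png')[140:230,190:310];b=cv2.imread('pics/side4.png')[140:230,270:390]
cv2.imwrite('pics/crop4.png',np.hstack([cv2.resize(a,None,fx=3.3,fy=3.3,interpolation=2),cv2.resize(b,None,fx=3.3,fy=3.3,interpolation=2)]))
```

```text
[ 0.51144861 -0.15222383  0.12282853] [[ 0.011  -0.9915  0.1296]
 [-0.0054  0.1296  0.9916]
 [-0.9999 -0.0116 -0.004 ]] 0.051216763303944805 [0.13043339 0.15548506 0.04084136] 4.1 0.011021279678180928
```

View pics/w4b.png

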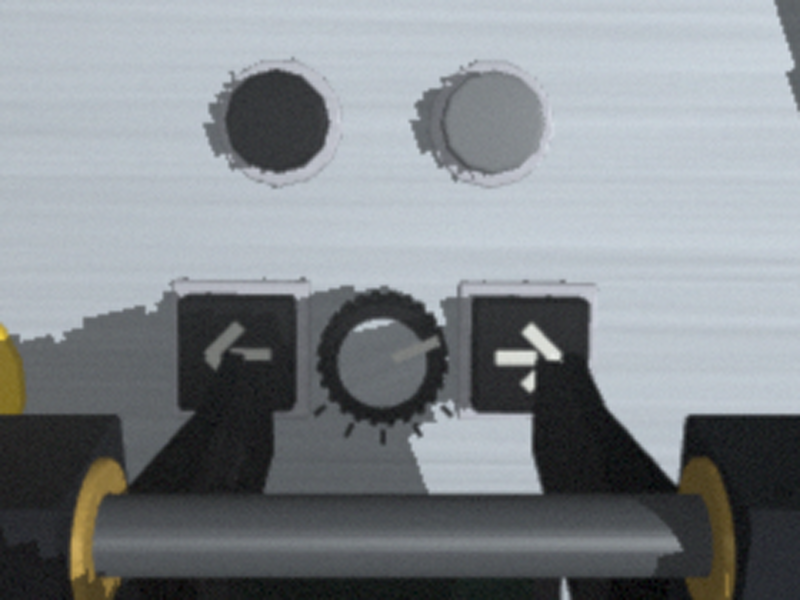

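View pics/crop4.png

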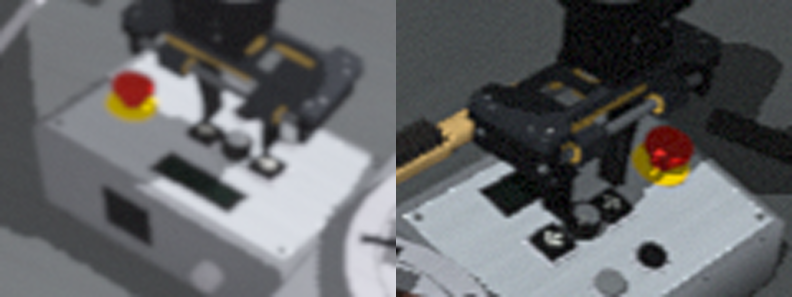

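Run:
```python
from h import *
p,M,o=tool()
tgt((326.5,243.9),(224.3,243.2),p,M)
mid=np.array([.5115,-.1563,.0977]);print(100*M.T@(mid-.005*np.array([.991,-.137,0])-p))
```

```text
L,R [ 0.5149 -0.1247  0.0977] [ 0.5061 -0.1888  0.0977] d 0.0646 mid [ 0.5105 -0.1567  0.0977] ang 82.19 tool 82.52
slide cm to target [ 2.53  0.56 -0.42]
[ 2.53515677  0.46322986 -0.36772138]
```

Request:
step_arm --deltas '[{"slide": [0, 0.25, -0.2], "spin": 0.2}, {"slide": [0, 0.25, -0.2], "spin": 0}, {"slide": [0, 0, 0], "spin": 0}, {"slide": [0.6, 0, 0], "spin": 0}, {"slide": [0.4, 0, 0], "spin": 0}, {"slide": [0, 0, 0], "spin": 0}, {"slide": [0, 0, 0], "spin": 0}]'

```text
time: 4.95
eef_pos: [0.5059, -0.1564, 0.1137]
tool_rot: [0.535, -0.47, 0.53, 0.46]
ft_force: [0.1, -0.4, -0.2]
gripper_width: 0.051
```

Run:
```python
from h import *
p,M,o=tool();print(p,M.round(4),o['gripper_width'],o['ft_force'],o['time'],np.abs(o['dq']).max())
save('wrist','w5.png');im=cv2.imread('pics/w5.png');cv2.imwrite('pics/w5b.png',cv2.resize(im[120:330,141:421],(800,600),interpolation=2))
```

```text
[ 0.50590835 -0.15642116  0.11367784] [[ 0.0143 -0.9908  0.1346]
 [-0.0053  0.1345  0.9909]
 [-0.9999 -0.0149 -0.0033]] 0.05095719118921639 [ 0.08334652 -0.36780323 -0.17637921] 4.95 0.006604726670437649
```

View pics/w5b.png

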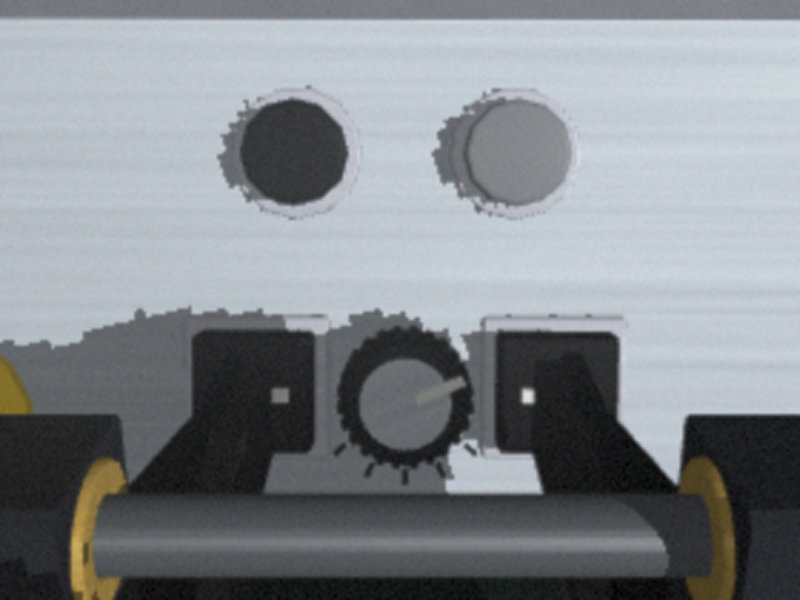

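Request:
step_arm --deltas '[{"slide": [0.5, 0, 0], "spin": 0}, {"slide": [0.5, 0, 0], "spin": 0}, {"slide": [0, 0, 0], "spin": 0}, {"slide": [0, 0, 0], "spin": 0}]'

```text
time: 5.4
eef_pos: [0.5061, -0.1564, 0.1026]
tool_rot: [0.535, -0.47, 0.53, 0.46]
ft_force: [0.3, -0.1, 0.1]
gripper_width: 0.0509
```

Run:
```python
from h import *
p,M,o=tool();print(p,M.round(4),o['gripper_width'],o['ft_force'],o['time'],np.abs(o['dq']).max())
save('wrist','w6.png');im=cv2.imread('pics/w6.png');cv2.imwrite('pics/w6b.png',cv2.resize(im[120:330,141:421],(800,600),interpolation=2))
save('side','side6.png')
b=cv2.imread('pics/side6.png')[150:240,270:390]
cv2.imwrite('pics/crop6.png',cv2.resize(b,None,fx=6,fy=6,interpolation=2))
```

```text
[ 0.50611234 -0.15640654  0.10259652] [[ 0.014  -0.9908  0.1345]
 [-0.0053  0.1344  0.9909]
 [-0.9999 -0.0146 -0.0034]] 0.05094148646165975 [ 0.25477914 -0.07913483  0.10851942] 5.4 0.008590423973678835
```

View pics/w6b.png

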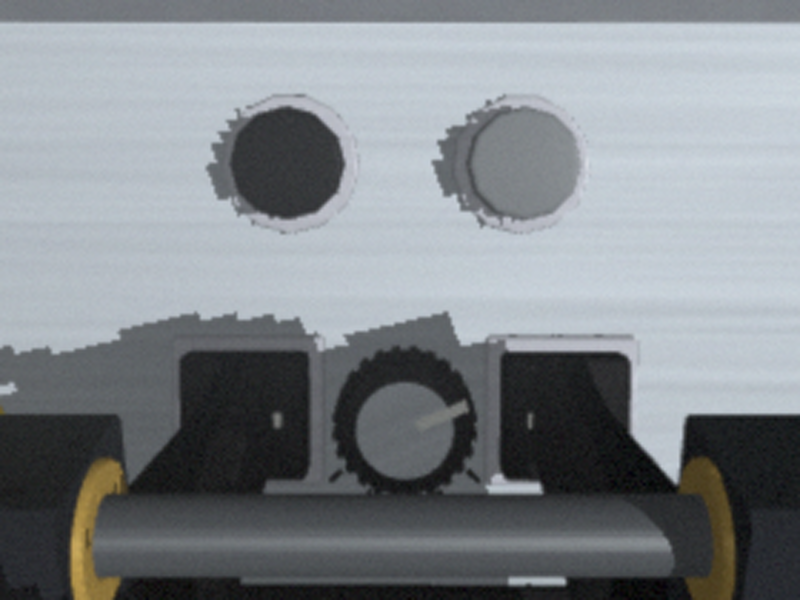

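View pics/crop6.png

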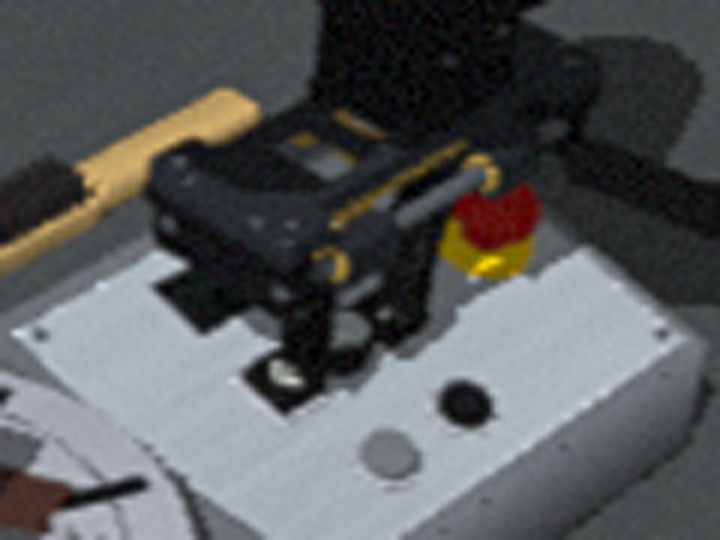

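Request:
step_arm --deltas '[{"slide": [0.3, 0, 0], "spin": 0}, {"slide": [0.3, 0, 0], "spin": 0}, {"slide": [0.3, 0, 0], "spin": 0}, {"slide": [0.3, 0, 0], "spin": 0}]'

```text
time: 5.9
eef_pos: [0.5082, -0.1567, 0.0933]
tool_rot: [0.536, -0.472, 0.529, 0.459]
ft_force: [-7.6, 5.1, 24.3]
gripper_width: 0.0508
```

Request:
step_arm --deltas '[{"slide": [0.25, 0, 0], "spin": 0}, {"slide": [0.25, 0, 0], "spin": 0}, {"slide": [0.25, 0, 0], "spin": 0}]'

```text
time: 6.2
eef_pos: [0.5081, -0.1568, 0.0935]
tool_rot: [0.535, -0.473, 0.528, 0.459]
ft_force: [-6.6, 3.8, 16.7]
gripper_width: 0.0513
```

Run:
```python
from h import *
p,M,o=tool();print(p,M.round(4),o['gripper_width'],o['ft_force'],o['torque'],o['time'],np.abs(o['dq']).max())
save('wrist','w7.png');im=cv2.imread('pics/w7.png');cv2.imwrite('pics/w7b.png',cv2.resize(im[120:330,141:421],(800,600),interpolation=2))
print(get_obs()['ft_force'])
```

```text
[ 0.50814505 -0.15675273  0.09347719] [[ 0.0196 -0.9912  0.1308]
 [-0.0085  0.1307  0.9914]
 [-0.9998 -0.0205 -0.0058]] 0.05128362974537722 [-6.57617353  3.76669116 16.69605053] [ 1.03335876  1.64421457 -0.08843023] 6.2 0.010274940973071849
[-6.17398313  3.00467812 17.47305936]
```

View pics/w7b.png

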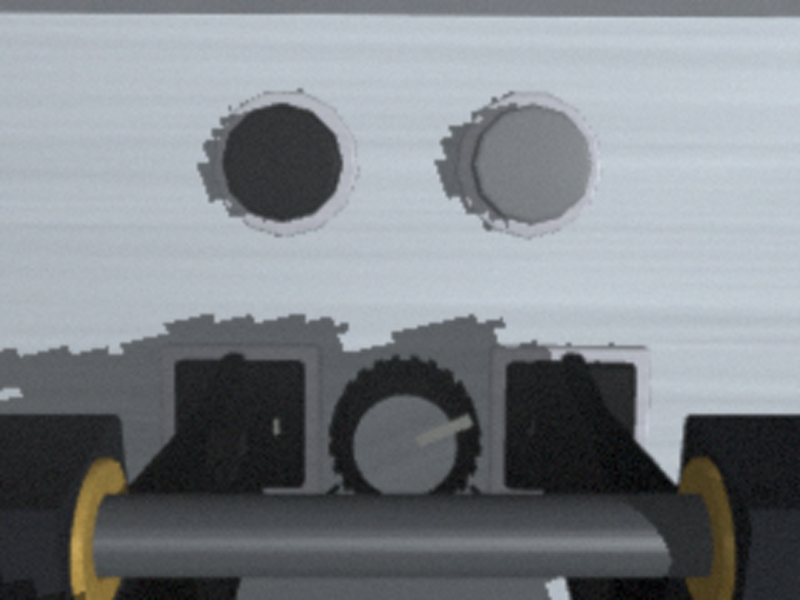

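Request:
step_arm --deltas '[{"slide": [0.35, 0, 0.03], "spin": 0}, {"slide": [0.35, 0, 0.03], "spin": 0}, {"slide": [0.35, 0, 0.03], "spin": 0}, {"slide": [0.35, 0, 0.03], "spin": 0}, {"slide": [0.35, 0, 0.03], "spin": 0}, {"slide": [0.35, 0, 0.03], "spin": 0}]'

```text
time: 6.85
eef_pos: [0.5083, -0.1568, 0.0933]
tool_rot: [0.534, -0.477, 0.528, 0.457]
ft_force: [-8.9, 2.4, 22.1]
gripper_width: 0.0511
```

Run:
```python
from h import *
p,M,o=tool();print(p,M.round(4),o['gripper_width'],o['ft_force'],o['torque'],o['time'])
F=o['ft_force'];T=o['torque']
for h in (.2,.22,.25,.28):
    print(h,'y',(T[0]-h*F[1])/F[2],'x',-(T[1]+h*F[0])/F[2])
```

```text
[ 0.50829325 -0.15676443  0.09325481] [[ 0.0248 -0.9915  0.1275]
 [-0.0148  0.1272  0.9918]
 [-0.9996 -0.0265 -0.0115]] 0.051067062913009297 [-8.94336502  2.44119377 22.05108697] [ 1.21867279  2.26877397 -0.04752076] 6.85
0.2 y 0.03312462735567989 x -0.02177221332015639
0.22 y 0.0309105017902658 x -0.013660717476062156
0.25 y 0.027589313442144665 x -0.0014934737099207862
0.28 y 0.024268125094023523 x 0.010673770056220593
```

Request:
step_arm --deltas '[{"slide": [0.3, 0, -0.06], "spin": 0}, {"slide": [0.3, 0, -0.06], "spin": 0}, {"slide": [0.3, 0, -0.06], "spin": 0}]'

```text
time: 7.15
eef_pos: [0.5083, -0.157, 0.0933]
tool_rot: [0.535, -0.478, 0.526, 0.457]
ft_force: [-7.6, 7.7, 19.8]
gripper_width: 0.0509
```

```bash
cat > s.py <<'E'
from h import *
p,M,o=tool();print(p,M.round(4),o['gripper_width'],o['ft_force'],o['torque'],o['time'])
F=o['ft_force'];T=o['torque']
for h in (.25,.28):
    print(h,'y',(T[0]-h*F[1])/F[2],'x',-(T[1]+h*F[0])/F[2])
E
python3 s.py
```

```text
[ 0.50834355 -0.15696817  0.09332522] [[ 0.0291 -0.9916  0.126 ]
 [-0.0138  0.1257  0.992 ]
 [-0.9995 -0.0306 -0.0101]] 0.050916042570189855 [-7.58918035  7.69225772 19.77894503] [2.25359576 2.01164572 0.02801027] 7.15
0.25 y 0.016711272136950246 x -0.005781432151004948
0.28 y 0.0050439293551209465 x 0.005729566549284397
```

Request:
step_arm --deltas '[{"slide": [0.35, 0, -0.07], "spin": 0}, {"slide": [0.35, 0, -0.07], "spin": 0}, {"slide": [0.35, 0, -0.07], "spin": 0}, {"slide": [0.35, 0, -0.07], "spin": 0}]'

```text
time: 7.55
eef_pos: [0.5084, -0.157, 0.0932]
tool_rot: [0.536, -0.479, 0.524, 0.457]
ft_force: [-9.4, 8.2, 23.5]
gripper_width: 0.0509
```

```bash
python3 s.py
```

```text
[ 0.50839354 -0.15699568  0.09318857] [[ 0.0342 -0.9918  0.1235]
 [-0.0126  0.1232  0.9923]
 [-0.9993 -0.0355 -0.0083]] 0.050873929588934025 [-9.42853644  8.18830174 23.54192063] [ 2.52648768  2.35110354 -0.11841773] 7.55
0.25 y 0.02036419422267111 x 0.0002561632388546071
0.28 y 0.00992965678721862 x 0.012271159710252805
```

Request:
step_arm --deltas '[{"slide": [0.35, 0.04, -0.08], "spin": 0}, {"slide": [0.35, 0.04, -0.08], "spin": 0}, {"slide": [0.35, 0.04, -0.08], "spin": 0}, {"slide": [0.35, 0.04, -0.08], "spin": 0}, {"slide": [0.35, 0.04, -0.08], "spin": 0}, {"slide": [0.35, 0.04, -0.08], "spin": 0}]'

```text
time: 8.15
eef_pos: [0.5083, -0.157, 0.0931]
tool_rot: [0.539, -0.482, 0.519, 0.455]
ft_force: [-8.3, 8.4, 21.9]
gripper_width: 0.0511
```

```bash
python3 s.py
```

```text
[ 0.50833046 -0.15703089  0.09307613] [[ 0.0476 -0.9915  0.1213]
 [-0.0103  0.1209  0.9926]
 [-0.9988 -0.0485 -0.0044]] 0.051056483330574304 [-8.25025361  8.42290805 21.94563037] [ 2.5060559   2.10694769 -0.16553802] 8.15
0.25 y 0.018241849573625107 x -0.0020224659913132942
0.28 y 0.006727610197704937 x 0.009255752229380368
```

Request:
step_arm --deltas '[{"slide": [0.35, -0.04, -0.07], "spin": 0}, {"slide": [0.35, -0.04, -0.07], "spin": 0}, {"slide": [0.35, -0.04, -0.07], "spin": 0}, {"slide": [0.35, -0.04, -0.07], "spin": 0}, {"slide": [0.35, -0.04, -0.07], "spin": 0}, {"slide": [0.35, -0.04, -0.07], "spin": 0}]'

```text
time: 8.75
eef_pos: [0.5084, -0.157, 0.093]
tool_rot: [0.541, -0.482, 0.518, 0.455]
ft_force: [-10.6, 9.0, 24.6]
gripper_width: 0.0515
```

```bash
python3 s.py
```

```text
[ 0.50840044 -0.15702476  0.09303435] [[ 0.05   -0.9914  0.1207]
 [-0.0076  0.1205  0.9927]
 [-0.9987 -0.0506 -0.0015]] 0.05146987301256588 [-10.62692436   8.96574132  24.55333253] [ 2.51121981  2.58127824 -0.16686266] 8.75
0.25 y 0.01098769280615291 x 0.0030730187153856247
0.28 y 3.3080459912126546e-05 x 0.016057314453176867
```

Request:
step_arm --deltas '[{"slide": [0.35, -0.04, -0.05], "spin": 0}, {"slide": [0.35, -0.04, -0.05], "spin": 0}, {"slide": [0.35, -0.04, -0.05], "spin": 0}, {"slide": [0.35, -0.04, -0.05], "spin": 0}, {"slide": [0.35, -0.04, -0.05], "spin": 0}, {"slide": [0.35, -0.04, -0.05], "spin": 0}, {"slide": [0.35, -0.04, -0.05], "spin": 0}, {"slide": [0.35, -0.04, -0.05], "spin": 0}]'

```text
time: 9.55
eef_pos: [0.5084, -0.157, 0.093]
tool_rot: [0.541, -0.483, 0.517, 0.455]
ft_force: [-10.2, 7.8, 24.1]
gripper_width: 0.051
```

```bash
python3 s.py;python3 - <<'E'
from h import *
save('wrist','w8.png');im=cv2.imread('pics/w8.png');cv2.imwrite('pics/w8b.png',cv2.resize(im[120:330,141:421],(800,600),interpolation=2))
E
```

```text
[ 0.50838008 -0.15701982  0.09297623] [[ 5.210e-02 -9.914e-01  1.201e-01]
 [-6.400e-03  1.200e-01  9.928e-01]
 [-9.986e-01 -5.250e-02 -1.000e-04]] 0.05100256926244754 [-10.17067314   7.75254159  24.09280918] [ 2.20812691  2.65822296 -0.20223134] 9.55
0.25 y 0.011206310799720488 x -0.004796230928294589
0.28 y 0.0015529637780245698 x 0.007868136768136372
```

View pics/w8b.png

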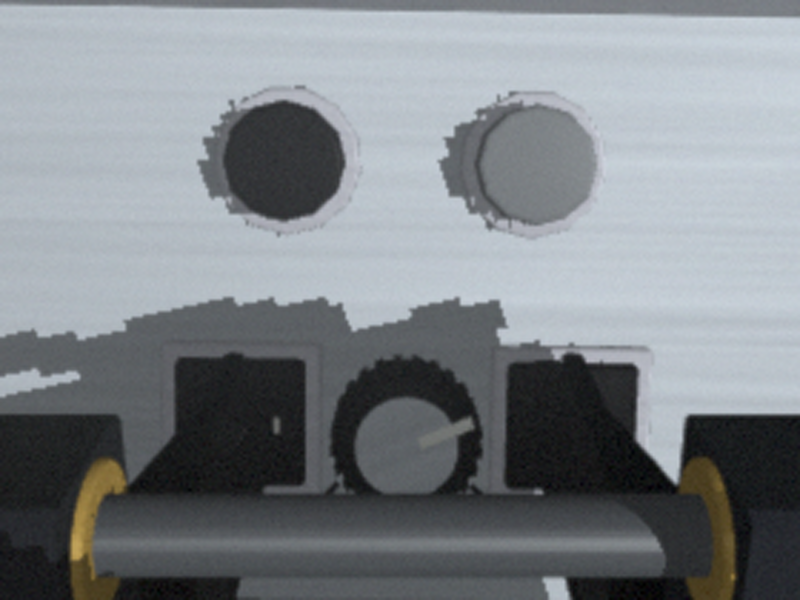

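Both caps are down and level, and the dial pointer at (447,434) has not moved. I keep holding.

Request:
step_arm --deltas '[{"slide": [0.35, -0.04, -0.04], "spin": 0}, {"slide": [0.35, -0.04, -0.04], "spin": 0}, {"slide": [0.35, -0.04, -0.04], "spin": 0}, {"slide": [0.35, -0.04, -0.04], "spin": 0}, {"slide": [0.35, -0.04, -0.04], "spin": 0}, {"slide": [0.35, -0.04, -0.04], "spin": 0}, {"slide": [0.35, -0.04, -0.04], "spin": 0}, {"slide": [0.35, -0.04, -0.04], "spin": 0}]'

```text
time: 10.4
eef_pos: [0.5084, -0.157, 0.093]
tool_rot: [0.542, -0.483, 0.516, 0.455]
ft_force: [-8.9, 7.4, 25.2]
gripper_width: 0.0508
```

```bash
python3 s.py
```

```text
[ 0.50839902 -0.15698409  0.09299744] [[ 5.400e-02 -9.913e-01  1.199e-01]
 [-6.300e-03  1.197e-01  9.928e-01]
 [-9.985e-01 -5.440e-02  3.000e-04]] 0.050840479023345625 [-8.9140323   7.39877066 25.16150721] [ 2.07648835  2.57163604 -0.1922186 ] 10.4
0.25 y 0.009013596901975118 x -0.013637019662399125
0.28 y 0.00019206176831043008 x -0.0030088419918811045
```

Request:
step_arm --deltas '[{"slide": [0.35, -0.04, -0.04], "spin": 0}, {"slide": [0.35, -0.04, -0.04], "spin": 0}, {"slide": [0.35, -0.04, -0.04], "spin": 0}, {"slide": [0.35, -0.04, -0.04], "spin": 0}, {"slide": [0.35, -0.04, -0.04], "spin": 0}, {"slide": [0.35, -0.04, -0.04], "spin": 0}, {"slide": [0.35, -0.04, -0.04], "spin": 0}, {"slide": [0.35, -0.04, -0.04], "spin": 0}]'

```text
time: 11.2
eef_pos: [0.5084, -0.157, 0.093]
tool_rot: [0.542, -0.484, 0.516, 0.454]
ft_force: [-11.2, 6.3, 24.8]
gripper_width: 0.0508
```

Request:
step_arm --deltas '[{"slide": [0.35, -0.04, -0.04], "spin": 0}, {"slide": [0.35, -0.04, -0.04], "spin": 0}, {"slide": [0.35, -0.04, -0.04], "spin": 0}, {"slide": [0.35, -0.04, -0.04], "spin": 0}, {"slide": [0.35, -0.04, -0.04], "spin": 0}, {"slide": [0.35, -0.04, -0.04], "spin": 0}, {"slide": [0.35, -0.04, -0.04], "spin": 0}, {"slide": [0.35, -0.04, -0.04], "spin": 0}]'

```text
time: 12.0
eef_pos: [0.5084, -0.157, 0.0929]
tool_rot: [0.543, -0.484, 0.515, 0.454]
ft_force: [-11.4, 7.8, 25.4]
gripper_width: 0.0513
```

```bash
python3 s.py
```

```text
[ 0.50838398 -0.15697889  0.09293439] [[ 0.0575 -0.9911  0.1197]
 [-0.0059  0.1196  0.9928]
 [-0.9983 -0.0578  0.001 ]] 0.05128470090663965 [-11.38537373   7.84923661  25.3582365 ] [ 2.02943449  2.60366487 -0.15430652] 12.0
0.25 y 0.0026470823790690256 x 0.009570009566168639
0.28 y -0.0066389378954541615 x 0.023039448255543448
```

Held level for more than 3 s. Now a quick, straight lift.

Request:
step_arm --deltas '[{"slide": [-3.0, 0, 0], "spin": 0}, {"slide": [-4.0, 0, 0], "spin": 0}, {"slide": [-4.0, 0, 0], "spin": 0}, {"slide": [-3.0, 0, 0], "spin": 0}, {"slide": [0, 0, 0], "spin": 0}, {"slide": [0, 0, 0], "spin": 0}]'

```text
time: 12.6
eef_pos: [0.4989, -0.1556, 0.2379]
tool_rot: [0.543, -0.484, 0.515, 0.454]
ft_force: [-0.5, 0.1, 0.3]
gripper_width: 0.0513
```

```bash
python3 s.py;python3 - <<'E'
from h import *
save('wrist','w9.png');im=cv2.imread('pics/w9.png');cv2.imwrite('pics/w9b.png',cv2.resize(im,(800,600),interpolation=2))
save('scene','scene9.png')
E
```

```text
[ 0.49892017 -0.15563455  0.23793114] [[ 0.0574 -0.9911  0.1199]
 [-0.005   0.1198  0.9928]
 [-0.9983 -0.0576  0.0019]] 0.05125839094588837 [-0.46349661  0.05644469  0.27901095] [-0.0673893   0.13634957  0.0406411 ] 12.6
0.25 y -0.29210491837634683 x -0.07338569994138375
0.28 y -0.29817400154650786 x -0.023549310719399898
```

View pics/w9b.png

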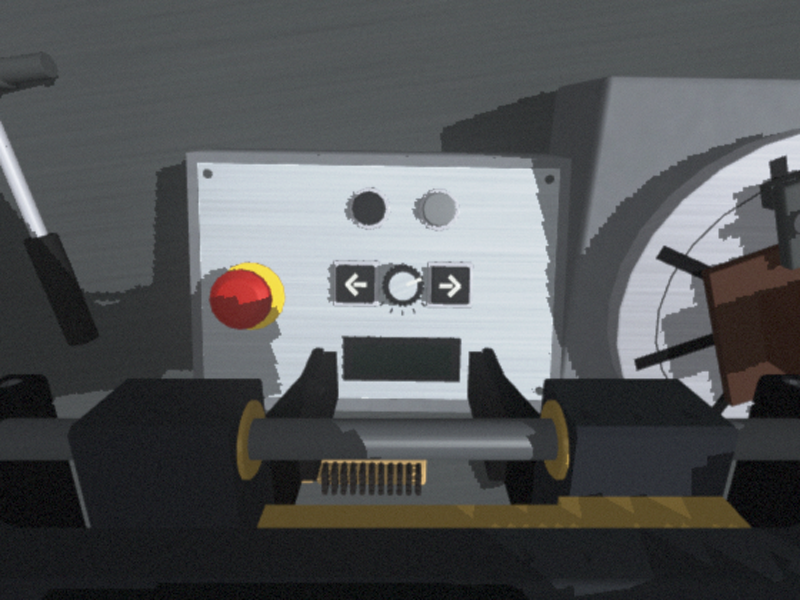

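View pics/scene9.png

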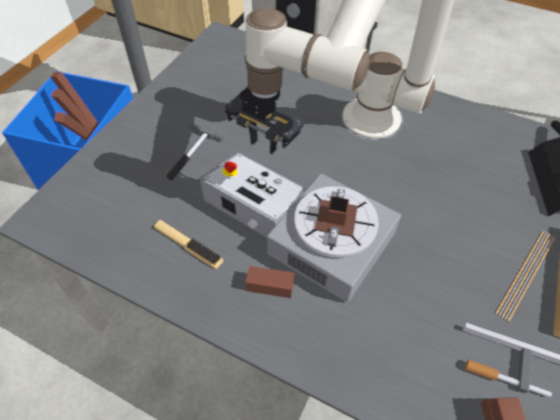

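Both caps are up at (355,284) and (450,286). The dial pointer stands as before, the tools have not moved, and the arm is clear with no contact force. I hand the job in.

```bash
python3 -c "
from cell import *
print(close_job())"
```

```text
the job is handed in; nothing more can be done
None
```

I pressed both jog buttons down together with one fingertip on each. I held them from about 5.9 s to 12.0 s on the robot's clock, mostly at 20–25 N in total, and then lifted straight off. I handed the job in at about 12.7 s.

**Last checks:**
- Both caps are up, and the dial pointer stands where it did before.
- The arm is about 13 cm above the caps with essentially no wrist force.
- The tools and tube look unmoved, and start, stop and the emergency stop look untouched.

**One uncertain stretch:** around 6.85 s the gripper rolled slightly, and the wrist moment suggested most of the load was on the left button, leaving the right at roughly 3 N. I corrected this within 0.3 s. From 7.15 s the load was shared, by my estimate at least about 7 N on each button. From about 8.75 s to 12.0 s the fingers were level. That leaves more than three seconds with both fully down, judged from wrist force and moment, as there is no direct reading of button travel.

**Measurement disagreement:** the wrist-camera cap spacing came out 64.6–65.7 mm against the 66 mm given, which I took as within calibration error.

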